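Seat the lens barrel in the V-mount and hold it down for clamping

ROBOT

A 7-joint arm with a two-finger parallel gripper is mounted at the origin on the work surface. World frame = base frame: x ahead of the robot, y to its left, z up, the work surface at z = 0. Lengths are in m, angles in rad, forces in N, time in s.
With the tool pointing down it reaches from about 0.35 to 0.9 m from the base axis. Payload 7.2 kg.
Tool frame: the origin (TCP) lies between the finger pads; the fingertips stand 22 mm ahead of it and the grasp point (between the pads) lies 3 mm ahead of it; z points along the fingers, y is the line along which they close (so a half turn about z gives the same grasp; the last joint's range is limited). The gripper opens to 85 mm and grips with 20 to 120 N. Pads are 22 mm wide; open, the fingers measure 114 mm over their backs; the gripper's body (76 mm by 85 mm) begins 54 mm behind the grasp point. The pads swing forward as they close: fully open they stand 13 mm farther back than shut.
Start: joints at [-1.291, 0.411, -0.013, 1.596, 0.006, 1.134, -0.082], TCP at [0.213, 0.588, 0.225] pointing down, gripper open.
Joint ranges: [-2.95, 2.95], [-0.29, 1.99], [-1.47, 1.44], [0.14, 2.54], [-1.03, 4.17], [0.13, 1.85], [-2.86, 2.86]. Speed limits (rad/s): [2.39, 2.39, 3.01, 3.01, 3.14, 3.14, 3.14].

INTERFACE

Orientations are given as [roll, pitch, yaw] about the fixed x, y, z axes, in that order (R = Rz(yaw) Ry(pitch) Rx(roll)).
In Python, from plant import monitor, capture, ticket gives the robot as it stands.
- The arm moves only by the shell command python3 -m pendant 'ROWS' [FORCE]. ROWS is JSON, a list of rows, each a list of 7 numbers: the shift along the tool's x, y, z in m, then the turn, a rotation vector about the tool's x, y, z in degrees, then the closure, from 0 (fully open) to 1 (shut). In form: [[dx, dy, dz, ax, ay, az, gripper], ...]. A call has 1 to 20 rows; each row shifts and turns the commanded pose from where the row before left it, along the tool's axes as they then stand; what a row does not reach is not made up. A row lasts 1/10 s, in which the tool goes at most 50 mm and 8.59 degrees, less where a joint would pass 70% of its speed; a pose out of reach is approached as far as the arm can. A call is refused whole if a number of a shift passes 0.05 or a number of a turn 8.59, either way. A call with a gripper value outside its range is refused whole. The fingers move at their own pace and stop on an object; FORCE is the grip in N (left out, the last holds). Time passes only in rows, so rows that do not move let the fingers close. It gives the time, the measured TCP pose, the force, the opening and the grip force at its end, in the units of the state.
- monitor.state(): the state, without advancing time (a new reading comes with each control period).
- capture(name): name is "scene" or "top" or "wrist"; returns a dict with "frame" (420x560x3 uint8, blue, green, red), "range_z" (420x560 float32, m along the optical axis (not along the pixel's ray), 0 where there is no reading), "fovy" (degrees; the focal length in pixels is half the picture's height over the tangent of half this angle, whatever the lens; pixels are square), "cx", "cy" (the principal point, pixels), "position" and "rotation" of the camera in the world. Camera axes: x right, y up, looking along -z (the intrinsics and any distortion apply to the point x, -y, -z); pixel columns grow to the right and rows downward; lengths in m; the calibration is good to about 2 mm. A picture is of the moment at which its call begins.
- ticket.sign_off(): hands the job in; it is judged then, once.
The state is a dict: "t": time; "q": joint angles; "dq": joint speeds; "joint_torque": joint torques, N m; "tool_pos": TCP position; "tool_rot": TCP orientation; "wrist_force": force on the tool from outside, world axes, zero at the start; "wrist_torque": the same for the moment, N m; "opening": finger opening in m; "finger_force": force on a finger pad.
Only numpy, scipy, OpenCV 4.12 (cv2) and the standard library are available. Lean on these libraries where they do the work, as an engineer would, in place of code of your own. Each camera call takes 0.05 s, during which the arm holds its last target. There are 200 camera calls.

TASK

Take the lens barrel out of its foam tray and lay it gently, without dropping it, in the pair of V-blocks on the lamp rail, its wide front ring pointing away from the lamp and the ring's shoulder up against the end face of the front V-block. Then press it down with about one kilogram's push, so that it bears firmly on both sides of the V, and finish while still holding it pressed there, ready for the clamp to be fitted. Leave the clamp bar, the hex driver and the beaker where they are.

Things in the scene. Friction and masses are not known exactly. Their poses are not given: they have to be found in the camera images.
- lens: Lens barrel, lying in the tray: dark tube 32 mm in diameter, 104 mm long, with a brighter knurled front ring (44 mm diameter, 16 mm long) at one end; about 0.15 kg. Origin on its axis, 48 mm behind the ring's shoulder, 56 mm from the rear end; x runs along the barrel towards the ring (roll about x is free). Starts level, axis 42 mm above the table. Grip across the tube at the origin.
- lens_shoulder (a point): Point on the barrel's axis in the plane of the ring's rear face (the shoulder, standing 6 mm proud of the tube all round): 48 mm from the lens origin along its +x.
- lens_tray: Open black tray, 190 x 160 mm, 36 mm high, fixed. Origin under its middle, x along its long side and along the lens as it starts. The lens lies across two grey foam saddles (cheeks 38 mm above the table) that start 27 and 24 mm either side of the middle; between them the floor is 6 mm above the table and the fingers have 59 mm beside the tube on each side.
- vmount: Black rail, 260 x 66 mm, fixed, with two bright steel V-blocks on a plate (top 42 mm above the table) and a square black finned lamp at its -x end (50 mm wide, top 112 mm above the table, front 91 mm from the origin). Origin on the table midway between the V-blocks; x along rail and V, away from the lamp; z up. The rail reaches from x = -155 to +105 mm.
- v_face_left: The +y halves of both V-blocks, with the V's sloping +y faces; fixed, origin and axes as the V-mount's. Each V-block is 22 mm long and 54 mm wide with a 90 degree V, 34 mm wide at its top 81 mm above the table. They cover x = -48 to -26 and 26 to 48 mm; the 52 mm between them is free for fingers down to the plate.
- v_face_right: The -y halves of both V-blocks, with the V's sloping -y faces; otherwise as v_face_left. Steel, rigid; the lens slides down the faces and centres itself when pressed.
- v_seat (a point): Where the lens origin lies when the lens is home: on the seated axis, 87 mm above the table, midway between the two V-blocks. Axes as the V-mount's.
- v_front (a point): The point on the seated axis in the plane of the front V-block's outer end face (48 mm from v_seat along +x), where the lens shoulder belongs. Axes as the V-mount's.
- clamp_bar: Bystander: small aluminium clamp bar with two thumbscrews, 56 x 14 mm, 18 mm high, lying on the table near the robot between tray and rail. Origin under its middle.
- hex_driver: Bystander: hand driver with black handle, about 160 mm long, lying on the table between tray and rail. Origin under its middle.
- beaker: Bystander: glass beaker 68 mm in diameter and 90 mm high, standing on the table beyond tray and rail. Origin under its middle.
There are look-alikes about, which are no part of the job. Leave any red look-alike of the lens alone.

How it is judged:
On the way:
1. the lens is lifted clear of the tray (height (world z) of lens above 0.1 m and contact force between lens and lens_tray below 0.05 N), for 0.1 s.
At the end, for the whole second after the job is handed in: The lens lies at rest in both V-blocks (at most 2 mm high, within 0.04 rad of the V), ring away from the lamp, shoulder within 3 mm of the front V-block's end face, and the robot still presses it: each side of the V carries over 2 N (its weight alone gives under 1.5 N) (x of lens_shoulder in the frame of v_front between -0.002 and 0.003 m and z of lens_shoulder in the frame of v_front below 0.002 m and z of lens in the frame of v_seat below 0.002 m and angle between the x axis of lens and the x axis of vmount, either way round below 0.04 rad and contact force between lens and v_face_left above 2 N and contact force between lens and v_face_right above 2 N and contact force between any of the fingers, the arm and lens above 2 N and linear speed of lens below 0.01 m/s); the arm keeps its last pose, push and grip.
It fails at once if the lens is dropped (linear speed of lens above 0.5 m/s and contact force between each of the fingers, the arm and lens below 0.05 N).
It fails at once if the lens is rammed or slammed onto the V-mount (over 60 N) (contact force between lens and vmount above 60 N).
It fails at once if the clamp bar is disturbed (distance of clamp_bar from where it was at the start of the episode above 0.02 m).
It fails at once if the hex driver is disturbed (distance of hex_driver from where it was at the start of the episode above 0.02 m).
It fails at once if the beaker is disturbed (distance of beaker from where it was at the start of the episode above 0.02 m or angle between beaker's own z axis and vertical above 0.3 rad).
It also fails if it takes over 58 s, if anything falls off the work surface, if the arm or the gripper's body presses on something with over 40 N, if the wrist force passes 120 N, or if a joint passes its speed limit or range.

## Working session

There is one attempt and no reset: what is moved stays moved. The work goes in short steps, Python scripts to look and compute and a shell command to move; the robot and the scene stay as the last step left them, time stands still between calls to the robot, and variables do not carry over. Pictures are saved under pics/ and viewed, at most 10 in all, crops included, and the job is handed in when it is done.

```bash
mkdir -p pics
cat > h.py <<'E'
import numpy as np, cv2
from plant import monitor, capture, ticket
def snap(n,f):
    c=capture(n); cv2.imwrite('pics/'+f+'.png',c['frame']); np.savez(''+f+'.npz',**c); return c
def load(f): return dict(np.load(''+f+'.npz',allow_pickle=True))
def pts(c):
    H,W=c['range_z'].shape; f=H/2/np.tan(np.radians(float(c['fovy']))/2)
    v,u=np.mgrid[:H,:W]; z=c['range_z']
    P=np.stack([(u-c['cx'])/f*z,-(v-c['cy'])/f*z,-z],-1)
    return P@np.array(c['rotation']).reshape(3,3).T+c['position']
E
python3 - <<'E'
from h import *
for n in('top','scene'):
    c=snap(n,n+'0'); print(c.keys(),c['fovy'],c['cx'],c['cy'],c['position'])
s=monitor.state(); print(s['t'],s['tool_pos'],s['tool_rot'],s['opening'],s['wrist_force'])
E
```

```text
dict_keys(['frame', 'range_z', 'fovy', 'cx', 'cy', 'position', 'rotation']) 44.56927046615699 288.93146269796387 219.64803698098328 [ 0.38063339 -0.00265273  1.04948157]
dict_keys(['frame', 'range_z', 'fovy', 'cx', 'cy', 'position', 'rotation']) 44.41889376954928 278.04512988378116 204.2243440084485 [1.16712351 0.25047318 0.78539575]
0.1 [0.21289042 0.58714129 0.2244106 ] [-3.14009390e+00  9.41794696e-05  2.79384417e+00] 0.08537486370551195 [-0.54485746 -0.05096689 -0.64351814]
```

View pics/top0.png

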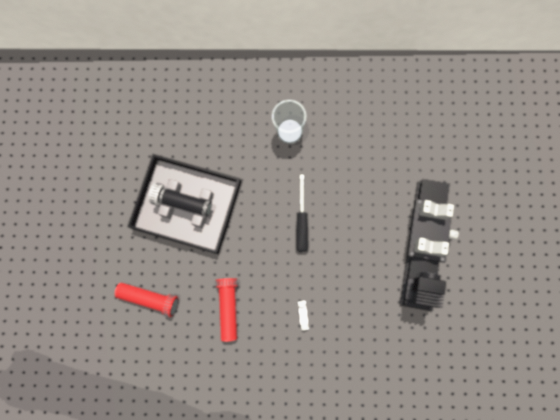

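View pics/scene0.png

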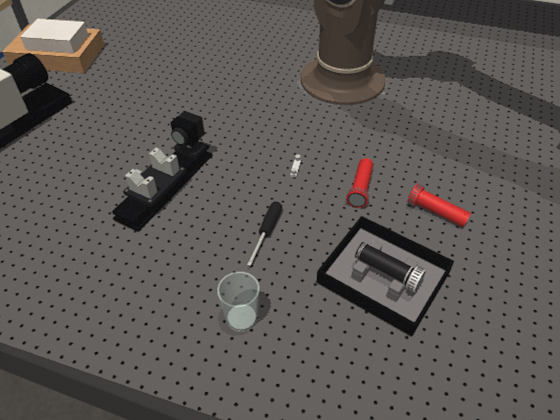

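Top view: lens in tray, ring at left (157,195), rear end at (208,206). V-blocks at (438,210) and (433,248), lamp at (427,290) on the robot side, so the ring must point along world +x there. Lens candidates: the dark barrel in the tray (183,202), red look-alikes (147,299) and (228,310). I choose the dark one in the tray. For the mount, the large grey/black object at far left of the scene view (20,95) is not it.

Run:
```python
from h import *
c=load('top0'); P=pts(c)
for n,(u,v) in dict(lens=(183,202),ring=(157,195),rear=(208,206),table=(350,350),lamp=(431,290),vf=(438,210),vr=(433,248),beak=(290,117)).items(): print(n,P[v,u].round(4))
def seg(u0,u1,v0,v1,z0,z1):
    Q=P[v0:v1,u0:u1].reshape(-1,3); return Q[(Q[:,2]>z0)&(Q[:,2]<z1)]
Q=seg(148,220,180,222,.047,.075); print(len(Q))
m=np.median(Q[:,:2],0); d=cv2.fitLine(Q[:,:2].astype(np.float32),cv2.DIST_HUBER,0,.01,.01).ravel(); print('lens line',d,np.degrees(np.arctan2(d[1],d[0])))
t=(Q[:,:2]-d[2:])@d[:2]; s=(Q[:,:2]-d[2:])@np.array([-d[1],d[0]])
for a in np.arange(t.min(),t.max(),.008):
    k=(t>=a)&(t<a+.008)
    if k.any(): print(a.round(4),k.sum(),s[k].min().round(4),s[k].max().round(4),Q[k,2].max().round(4))
for nm,z0,z1 in(('V',.068,.095),('plate',.03,.05)):
    Q=seg(400,465,178,312,z0,z1); np.save(nm,Q); print(nm,len(Q),cv2.minAreaRect(Q[:,:2].astype(np.float32)))
crops=[cv2.resize(c['frame'][150:260,125:245],None,fx=3.3,fy=3.3,interpolation=2),cv2.resize(c['frame'][175:315,395:467],None,fx=2.6,fy=2.6,interpolation=2)]
h=max(x.shape[0] for x in crops); cv2.imwrite('pics/crop0.png',np.hstack([cv2.copyMakeBorder(x,0,h-x.shape[0],0,0,0) for x in crops]))
```

```text
Traceback (most recent call last):
  File "h.py", line 10, in pts
    return P@np.array(c['rotation']).reshape(3,3).T+c['position']
             ~~~~~~~~~~~~~~~~~~~~~~~~~~~~~~~^^^^^
ValueError: cannot reshape array of size 3 into shape (3,3)
```

Rotation is given as roll, pitch, yaw; I'll convert with scipy.

```bash
sed -i "s/np.array(c\['rotation'\]).reshape(3,3).T/Rotation.from_euler('xyz',c['rotation']).as_matrix().T/; 1a from scipy.spatial.transform import Rotation" h.py
cat > m.py <<'E'
from h import *
c=load('top0'); P=pts(c)
for n,(u,v) in dict(lens=(183,202),ring=(157,195),rear=(208,206),table=(350,350),lamp=(431,290),vf=(438,210),vr=(433,248),beak=(290,117)).items(): print(n,P[v,u].round(4))
def seg(u0,u1,v0,v1,z0,z1):
    Q=P[v0:v1,u0:u1].reshape(-1,3); return Q[(Q[:,2]>z0)&(Q[:,2]<z1)]
Q=seg(148,220,180,222,.047,.075); print(len(Q))
d=cv2.fitLine(Q[:,:2].astype(np.float32),cv2.DIST_HUBER,0,.01,.01).ravel(); print('lens line',d,np.degrees(np.arctan2(d[1],d[0])))
t=(Q[:,:2]-d[2:])@d[:2]; s=(Q[:,:2]-d[2:])@np.array([-d[1],d[0]])
for a in np.arange(t.min(),t.max(),.008):
    k=(t>=a)&(t<a+.008)
    if k.any(): print(a.round(4),k.sum(),s[k].min().round(4),s[k].max().round(4),Q[k,2].max().round(4))
for nm,z0,z1 in(('V',.068,.095),('plate',.03,.05)):
    Q=seg(400,465,178,312,z0,z1); np.save(nm,Q); print(nm,len(Q),cv2.minAreaRect(Q[:,:2].astype(np.float32)))
crops=[cv2.resize(c['frame'][150:260,125:245],None,fx=3.3,fy=3.3,interpolation=2),cv2.resize(c['frame'][175:315,395:467],None,fx=2.6,fy=2.6,interpolation=2)]
h=max(x.shape[0] for x in crops); cv2.imwrite('pics/crop0.png',np.hstack([cv2.copyMakeBorder(x,0,h-x.shape[0],0,0,0) for x in crops]))
E
python3 m.py
```

```text
lens [0.5888 0.2329 0.0578]
ring [0.6023 0.2854 0.0589]
rear [0.5824 0.1838 0.0519]
table [ 0.3042 -0.1022 -0.0015]
lamp [ 0.4201 -0.2379  0.1114]
vf [ 0.5758 -0.2669  0.0693]
vr [ 0.5021 -0.2558  0.0655]
beak [0.7835 0.0239 0.018 ]
942
lens line [0.2673846  0.9635899  0.5948487  0.24487996] 74.4913
-0.0634 69 -0.0159 0.0137 0.0615
-0.0554 56 -0.0152 0.0138 0.0623
-0.0474 58 -0.0151 0.0142 0.0588
-0.0394 59 -0.0156 0.0142 0.061
-0.0314 55 -0.0156 0.0152 0.0605
-0.0234 54 -0.0147 0.0144 0.0604
-0.0154 57 -0.0143 0.0147 0.0607
-0.0074 56 -0.0158 0.0143 0.0604
0.0006 60 -0.0145 0.0146 0.0615
0.0086 57 -0.0158 0.0138 0.0594
0.0166 57 -0.0151 0.0136 0.0605
0.0246 57 -0.0158 0.0138 0.0623
0.0326 53 -0.0155 0.0135 0.0592
0.0406 109 -0.0229 0.02 0.068
0.0486 75 -0.0205 0.0197 0.0653
0.0566 10 -0.0189 0.014 0.0635
V 814 ((0.49146997928619385, -0.24917343258857727), (0.055216047912836075, 0.19793666899204254), 80.67675018310547)
plate 2095 ((0.5154599547386169, -0.2606222331523895), (0.0910101905465126, 0.25907379388809204), 80.11309814453125)
```

View pics/crop0.png

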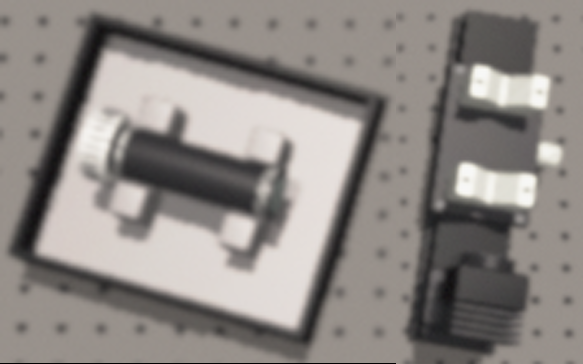

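Crop confirms: dark barrel with bright knurled ring on the left (100,145 in crop), saddles either side. The right part shows the V-blocks (510,88) and (495,186), with the lamp at the bottom. Sizes check out (tube 30, ring 43, length about 121 mm, top z 0.0605). Now I refine the V-mount and work out the first move.

```bash
cat >> h.py <<'E'
def go(p,yaw):
    "turn about tool z (deg) and, after it, the shift in tool axes"
    s=monitor.state(); R=Rotation.from_euler('xyz',s['tool_rot']); T=Rotation.from_euler('xyz',[np.pi,0,np.radians(yaw)])
    print('t',s['t'],'pos',np.round(s['tool_pos'],4),'rotvec deg',(R.inv()*T).as_rotvec(degrees=True).round(2),'shift',T.inv().apply(np.array(p)-s['tool_pos']).round(4),'open',round(s['opening'],4),'F',np.round(s['wrist_force'],2),'ff',s['finger_force'])
E
python3 - <<'E'
from h import *
from scipy.optimize import minimize
for f in('top0','scene0'):
    P=pts(load(f)).reshape(-1,3); P=P[(P[:,0]>.3)&(P[:,0]<.72)&(P[:,1]<-.15)&(P[:,1]>-.36)]
    V=P[(P[:,2]>.073)&(P[:,2]<.09)&(P[:,0]>.46)]
    A,B=V[V[:,0]>.54],V[V[:,0]<.54]
    for X in(A,B): print(f,len(X),cv2.minAreaRect(X[:,:2].astype(np.float32)),X[:,:2].mean(0))
    for n,Q in(('V',V),('rail',P[(P[:,2]>.008)&(P[:,2]<.05)])):
      def cost(x,h=.001):
        e=np.array([np.cos(x[2]),np.sin(x[2])]); a=(Q[:,:2]-x[:2])@e; b=(Q[:,:2]-x[:2])@[-e[1],e[0]]
        if n=='V': d=np.hypot(np.maximum(abs(abs(a)-.037)-.011,0),np.maximum(abs(b)-.027,0))+.0*b
        else: d=np.hypot(np.maximum(abs(a+.025)-.130,0),np.maximum(abs(b)-.033,0))
        return np.minimum(d,.01).mean()+ (.02*abs(np.mean(b)) if n=='V' else 0)
      r=min((minimize(cost,[.54+i*.004,-.26+j*.004,y],method='Nelder-Mead') for i in(-1,0,1) for j in(-1,0,1) for y in(-.15,-.2)),key=lambda r:r.fun); print(f,n,len(Q),r.x,r.fun)
go([.5935,.238,.224],74.5)
E
```

```text
top0 236 ((0.5778805017471313, -0.26295143365859985), (0.054343584924936295, 0.02264169603586197), 81.04708862304688) [ 0.57734554 -0.26313113]
top0 241 ((0.5048182010650635, -0.2512326240539551), (0.05520499497652054, 0.022820914164185524), 79.54671478271484) [ 0.504744   -0.25097644]
top0 V 477 [ 0.54120167 -0.25707812 -0.16239929] 1.3148787522667792e-05
top0 rail 2913 [ 0.54166111 -0.25522195 -0.15382264] 0.0003903474432128875
scene0 210 ((0.5796234011650085, -0.26310068368911743), (0.056927427649497986, 0.024063585326075554), 80.8956298828125) [ 0.58041983 -0.26305756]
scene0 186 ((0.5062558054924011, -0.2503734827041626), (0.057949718087911606, 0.024977680295705795), 81.72821044921875) [ 0.50731818 -0.25152276]
scene0 V 396 [ 0.54315243 -0.25669639 -0.16726156] 0.0001010761603205585
scene0 rail 2667 [ 0.5437474  -0.25340688 -0.1714404 ] 0.00019522380170506858
t 0.1 pos [0.2129 0.5871 0.2244] rotvec deg [-7.000e-02  7.000e-02  8.558e+01] shift [-2.347e-01  4.601e-01  4.000e-04] open 0.0854 F [-0.54 -0.05 -0.64] ff 0.0
```

```bash
python3 -m pendant '[[0,0,0,0,0,7.13,0],[0,0,0,0,0,7.13,0],[0,0,0,0,0,7.13,0],[0,0,0,0,0,7.13,0],[0,0,0,0,0,7.13,0],[0,0,0,0,0,7.13,0],[0,0,0,0,0,7.13,0],[0,0,0,0,0,7.13,0],[0,0,0,0,0,7.13,0],[0,0,0,0,0,7.13,0],[0,0,0,0,0,7.13,0],[0,0,0,0,0,7.13,0]]'
python3 -m pendant '[[-0.0147,0.0287,0,0,0,0,0],[-0.0147,0.0287,0,0,0,0,0],[-0.0147,0.0287,0,0,0,0,0],[-0.0147,0.0287,0,0,0,0,0],[-0.0147,0.0287,0,0,0,0,0],[-0.0147,0.0287,0,0,0,0,0],[-0.0147,0.0287,0,0,0,0,0],[-0.0147,0.0287,0,0,0,0,0],[-0.0147,0.0287,0,0,0,0,0],[-0.0147,0.0287,0,0,0,0,0],[-0.0147,0.0287,0,0,0,0,0],[-0.0147,0.0287,0,0,0,0,0],[-0.0147,0.0287,0,0,0,0,0],[-0.0147,0.0287,0,0,0,0,0],[-0.0147,0.0287,0,0,0,0,0],[-0.0147,0.0287,0,0,0,0,0],[0,0,0,0,0,0,0],[0,0,0,0,0,0,0]]' 40
python3 - <<'E'
from h import *
go([.5935,.238,.045],74.5)
c=snap('wrist','w0'); P=pts(c); Q=P.reshape(-1,3); Q=Q[(Q[:,2]>.047)&(Q[:,2]<.075)&(abs(Q[:,0]-.59)<.08)&(abs(Q[:,1]-.24)<.09)]
print(c['position'],c['rotation'],len(Q)); d=cv2.fitLine(Q[:,:2].astype(np.float32),cv2.DIST_HUBER,0,.01,.01).ravel(); d[:2]*=np.sign(d[1]);print(d,np.degrees(np.arctan2(d[1],d[0])))
t=(Q[:,:2]-d[2:])@d[:2]; s=(Q[:,:2]-d[2:])@np.array([-d[1],d[0]])
print(np.percentile(t,[0,.5,99.5,100]))
for a in np.arange(t.min(),t.max(),.004):
    k=(t>=a)&(t<a+.004)
    if k.any(): print(a.round(4),k.sum(),s[k].min().round(4),s[k].max().round(4),Q[k,2].max().round(4))
E
```

```text
t: 1.3
tool_pos: [0.2129, 0.5873, 0.2247]
tool_rot: [3.142, 0.001, 1.295]
wrist_force: [-0.3, 0.3, -0.0]
opening: 0.0854
finger_force: 0.0
t: 3.1
tool_pos: [0.5928, 0.2375, 0.2246]
tool_rot: [-3.141, 0.001, 1.299]
wrist_force: [0.2, -0.3, -0.5]
opening: 0.0853
finger_force: 0.0
t 3.1 pos [0.5928 0.2375 0.2246] rotvec deg [-0.04  0.04 -0.09] shift [0.0006 0.0005 0.1796] open 0.0853 F [ 0.18 -0.29 -0.53] ff 0.0
[0.61288264 0.30277027 0.37283327] [-0.27555835  0.00060166 -0.272773  ] 3268
[0.26899534 0.9631415  0.5977098  0.2475489 ] 74.3955
[-0.06712822 -0.06610091  0.05351961  0.05355402]
-0.0671 80 -0.0146 0.0138 0.0584
-0.0631 94 -0.0145 0.015 0.059
-0.0591 86 -0.0145 0.0149 0.058
-0.0551 92 -0.0144 0.0149 0.0589
-0.0511 89 -0.0144 0.0148 0.0582
-0.0471 88 -0.0143 0.0148 0.0587
-0.0431 92 -0.0143 0.0147 0.0582
-0.0391 92 -0.0142 0.0135 0.0587
-0.0351 95 -0.0142 0.0146 0.0586
-0.0311 99 -0.0152 0.0146 0.0582
-0.0271 86 -0.0141 0.0134 0.0591
-0.0231 98 -0.014 0.0144 0.0588
-0.0191 98 -0.014 0.0144 0.0589
-0.0151 95 -0.0139 0.0143 0.0586
-0.0111 103 -0.0139 0.0143 0.0583
-0.0071 100 -0.015 0.0143 0.0591
-0.0031 99 -0.0149 0.0142 0.0583
0.0009 101 -0.0149 0.0142 0.0595
0.0049 106 -0.0148 0.0141 0.0585
0.0089 104 -0.0147 0.0141 0.0587
0.0129 108 -0.0147 0.0151 0.0585
0.0169 111 -0.0147 0.015 0.0581
0.0209 106 -0.0146 0.0139 0.0591
0.0249 111 -0.0146 0.015 0.0592
0.0289 114 -0.0156 0.0149 0.059
0.0329 95 -0.0151 0.0165 0.0586
0.0369 162 -0.0217 0.022 0.065
0.0409 174 -0.0217 0.022 0.0661
0.0449 192 -0.0216 0.0219 0.0653
0.0489 168 -0.0213 0.0219 0.0647
0.0529 30 -0.0152 0.0145 0.0592
```

View pics/w0.png

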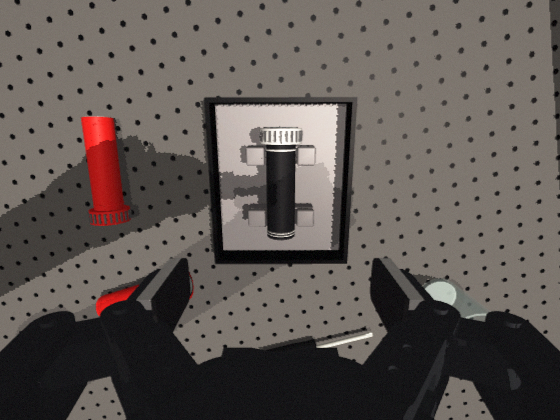

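Wrist view: ring on top (281,135), tube centred (281,195), fingers straddling it symmetrically, saddles clear of the grip line. The wrist fit agrees with the top fit to 1.5 mm. Descend.

```bash
python3 -m pendant '[[0.0003,0.0012,0.015,0,0,0,0],[0,0,0.015,0,0,0,0],[0,0,0.015,0,0,0,0],[0,0,0.015,0,0,0,0],[0,0,0.015,0,0,0,0],[0,0,0.015,0,0,0,0],[0,0,0.015,0,0,0,0],[0,0,0.015,0,0,0,0],[0,0,0.015,0,0,0,0],[0,0,0.015,0,0,0,0],[0,0,0.015,0,0,0,0],[0,0,0.015,0,0,0,0],[0,0,0,0,0,0,0],[0,0,0,0,0,0,0]]' 40
python3 -m pendant '[[0,0,0,0,0,0,0.3],[0,0,0,0,0,0,0.4],[0,0,0,0,0,0,0.5],[0,0,0,0,0,0,0.6],[0,0,0,0,0,0,0.7],[0,0,0,0,0,0,0.8],[0,0,0,0,0,0,1],[0,0,0,0,0,0,1],[0,0,0,0,0,0,1],[0,0,0,0,0,0,1],[0,0,0,0,0,0,1],[0,0,0,0,0,0,1]]' 40
```

```text
t: 4.55
tool_pos: [0.594, 0.2381, 0.0449]
tool_rot: [-3.141, 0.0, 1.3]
wrist_force: [-0.7, -0.1, 0.0]
opening: 0.0856
finger_force: 0.0
t: 5.75
tool_pos: [0.5978, 0.2399, 0.0515]
tool_rot: [3.135, -0.007, 1.3]
wrist_force: [-6.6, -1.1, 39.7]
opening: 0.0003
finger_force: 19.8
```

Fingers closed to 0 with 40 N up: the grasp went wrong. Looking.

Run:
```python
from h import *
a=snap('scene','s1'); b=snap('wrist','w1'); t=snap('top','t1')
X=[cv2.resize(a['frame'][190:340,290:480],(507,400)),cv2.resize(t['frame'][130:280,110:260],(290,290))]
X[1]=cv2.copyMakeBorder(X[1],0,110,0,0,0)
cv2.imwrite('pics/c1.png',np.hstack(X)); s=monitor.state(); print(s['opening'],s['finger_force'],s['wrist_force'],s['tool_pos'])
```

```text
0.0002632693003061407 19.8288756608963 [-6.68820366 -1.56639242 39.53346349] [0.59777246 0.23986958 0.0514786 ]
```

View pics/c1.png

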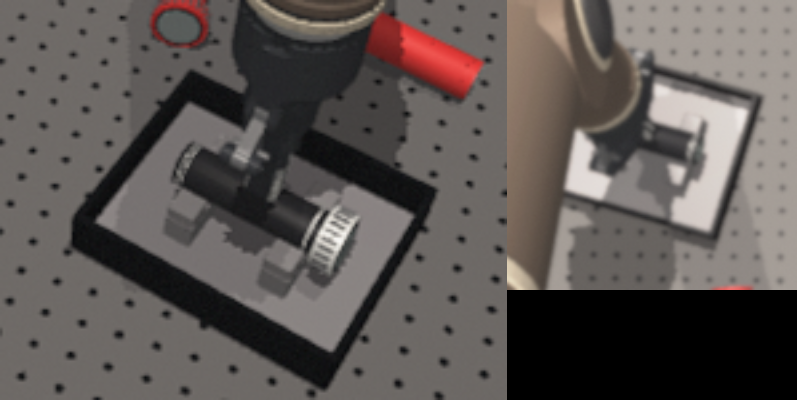

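View pics/w1.png

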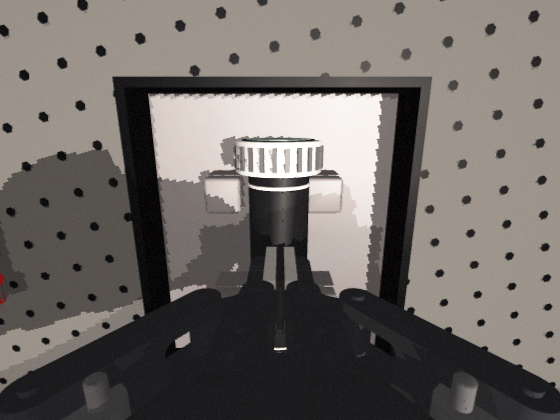

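Shut fingers sit on top of the tube; the lens still lies centred in its saddles (tube at (280,210), ring (280,157) in the wrist view). I check where the fingertips really are relative to the TCP.

Run:
```python
from h import *
for f,a in(('w1',None),('w0',None)):
    c=load(f);P=pts(c)
    if f=='w1':
        for u,v in((280,200),(280,235),(262,238),(298,238),(270,250),(290,250),(270,265),(290,265),(268,285),(292,285),(280,160),(215,190),(340,190),(180,140)): print(f,u,v,P[v,u].round(4))
    else:
        T=np.array([.5928,.2375,.2246]);R=Rotation.from_euler('xyz',[np.pi,0,1.2985])
        for u,v in((185,262),(180,285),(187,300),(378,262),(385,285),(376,300)): print(f,u,v,R.inv().apply(P[v,u]-T).round(4))
```

```text
w1 280 200 [0.6081 0.2707 0.0572]
w1 280 235 [0.6032 0.2527 0.0552]
w1 262 238 [0.5937 0.2531 0.0538]
w1 298 238 [0.6114 0.248  0.0533]
w1 270 250 [0.5975 0.2503 0.0653]
w1 290 250 [0.6067 0.2478 0.0655]
w1 270 265 [0.5979 0.2502 0.0816]
w1 290 265 [0.6061 0.2485 0.0828]
w1 268 285 [0.5977 0.2509 0.0995]
w1 292 285 [0.6063 0.2486 0.0998]
w1 280 160 [0.6134 0.2898 0.063 ]
w1 215 190 [0.5745 0.281  0.0375]
w1 340 190 [0.6399 0.2627 0.0377]
w1 180 140 [0.5554 0.3123 0.0053]
w0 185 262 [ 0.0079 -0.0412 -0.0221]
w0 180 285 [ 0.0015 -0.0411 -0.0314]
w0 187 300 [-0.0105 -0.0413 -0.0239]
w0 378 262 [ 0.0102  0.0444 -0.027 ]
w0 385 285 [ 0.0053  0.0442 -0.0381]
w0 376 300 [-0.0076  0.0445 -0.0285]
```

Run:
```python
from h import *
for f,T,r in(('w0',[.5928,.2375,.2246],[-3.141,.001,1.299]),('w1',[.5978,.2399,.0515],[3.135,-.007,1.3])):
    c=load(f);P=pts(c);R=Rotation.from_euler('xyz',r)
    Q=R.inv().apply(P.reshape(-1,3)-np.array(T)).reshape(P.shape)
    k=(abs(Q[...,0])<.016)&(abs(Q[...,1])<.06)&(Q[...,2]<(.06 if f=='w0' else .0))&(c['range_z']>0)
    q=Q[k]; print(f,k.sum(),q.min(0).round(4),q.max(0).round(4))
    for y0,y1 in((-.06,0),(0,.06)):
        w=q[(q[:,1]>y0)&(q[:,1]<y1)]; print(len(w),np.percentile(w[:,2],[90,99,100]).round(4), w[w[:,2].argmax()].round(4))
    M=R.inv()*Rotation.from_euler('xyz',c['rotation']); print('cam in tool',R.inv().apply(np.array(c['position'])-T).round(4),M.as_euler('xyz',degrees=True).round(2))
```

```text
w0 28309 [-0.0133 -0.06   -0.1047] [ 0.016   0.06   -0.0182]
15256 [-0.044  -0.0237 -0.0186] [ 0.0052 -0.0415 -0.0186]
13053 [-0.0414 -0.0232 -0.0182] [-0.005   0.0446 -0.0182]
cam in tool [ 0.0681  0.0017 -0.1483] [164.27  -0.    90.06]
w1 45622 [-0.0126 -0.06   -0.1049] [ 0.016  0.06  -0.   ]
22164 [-0.0552 -0.0037 -0.0001] [ 0.0069 -0.0113 -0.0001]
23458 [-0.0522 -0.004  -0.    ] [ 0.013   0.0126 -0.    ]
cam in tool [ 0.0681  0.0017 -0.1483] [ 1.6426e+02 -1.0000e-02  9.0020e+01]
```

The evidence is consistent in both views: the fingertips really stand about 27 mm farther back than documented relative to the reported TCP (tool z −18 mm open, about −5 mm shut). So the grasp needs TCP z ≈ 0.016. Rise, open, check lens, then descend deeper.

```bash
python3 -m pendant '[[0,0,-0.005,0,0,0,1],[0,0,-0.01,0,0,0,1],[0,0,-0.02,0,0,0,1],[0,0,-0.02,0,0,0,1],[0,0,-0.02,0,0,0,0],[0,0,0,0,0,0,0],[0,0,0,0,0,0,0],[0,0,0,0,0,0,0],[0,0,0,0,0,0,0],[0,0,0,0,0,0,0],[0,0,0,0,0,0,0],[0,0,0,0,0,0,0]]' 40
python3 - <<'E'
from h import *
go([.594,.2378,.016],74.5)
c=snap('wrist','w2'); P=pts(c); Q=P.reshape(-1,3); Q=Q[(Q[:,2]>.047)&(Q[:,2]<.075)&(abs(Q[:,0]-.59)<.08)&(abs(Q[:,1]-.24)<.09)]
d=cv2.fitLine(Q[:,:2].astype(np.float32),cv2.DIST_HUBER,0,.01,.01).ravel(); d[:2]*=np.sign(d[1]);print(d,np.degrees(np.arctan2(d[1],d[0])))
t=(Q[:,:2]-d[2:])@d[:2]; s=(Q[:,:2]-d[2:])@np.array([-d[1],d[0]]); print(t.min(),t.max())
k=abs(s)>.018; print('ring',t[k].min(),t[k].max(),'origin',d[2:]+d[:2]*(np.percentile(t[k],1)-.048), d[2:]+d[:2]*(t.min()+.056))
print('tool y of line', -(np.array([.594,.2378])-d[2:])@np.array([d[1],-d[0]]))
E
```

```text
t: 7.1
tool_pos: [0.5939, 0.2382, 0.1199]
tool_rot: [-3.141, 0.0, 1.3]
wrist_force: [0.5, -0.1, -0.1]
opening: 0.085
finger_force: 0.0
t 7.1 pos [0.5939 0.2382 0.1199] rotvec deg [-0.01  0.02  0.01] shift [-0.0003  0.0002  0.1039] open 0.085 F [ 0.5  -0.14 -0.12] ff 0.0
[0.26861426 0.96324784 0.6001361  0.24810375] 74.418175
-0.06867342036475063 0.0524178699369542
ring 0.03587181770475793 0.05121078858125565 origin [0.59692507 0.23658902] [0.59673184 0.23589611]
tool y of line 0.003142851304798679
```

```bash
python3 -m pendant '[[-0.0006,0.0023,0.013,0,0,0,0],[0,0,0.013,0,0,0,0],[0,0,0.013,0,0,0,0],[0,0,0.013,0,0,0,0],[0,0,0.013,0,0,0,0],[0,0,0.013,0,0,0,0],[0,0,0.013,0,0,0,0],[0,0,0.013,0,0,0,0],[0,0,0,0,0,0,0],[0,0,0,0,0,0,0]]' 40
python3 -m pendant '[[0,0,0,0,0,0,0.2],[0,0,0,0,0,0,0.3],[0,0,0,0,0,0,0.4],[0,0,0,0,0,0,0.5],[0,0,0,0,0,0,0.5],[0,0,0,0,0,0,0.6],[0,0,0,0,0,0,0.7]]' 40
```

```text
t: 8.15
tool_pos: [0.596, 0.2369, 0.0159]
tool_rot: [-3.141, 0.0, 1.3]
wrist_force: [0.1, -0.2, 0.8]
opening: 0.0851
finger_force: 0.0
t: 8.85
tool_pos: [0.5961, 0.2371, 0.0164]
tool_rot: [3.142, -0.0, 1.3]
wrist_force: [-0.5, 0.4, 1.9]
opening: 0.0306
finger_force: 39.4
```

Grip good (30.6 mm, 39 N). Lift.

```bash
python3 -m pendant '[[0,0,-0.003,0,0,0,1],[0,0,-0.01,0,0,0,1],[0,0,-0.015,0,0,0,1],[0,0,-0.02,0,0,0,1],[0,0,-0.02,0,0,0,1],[0,0,-0.02,0,0,0,1],[0,0,-0.02,0,0,0,1],[0,0,-0.02,0,0,0,1],[0,0,-0.02,0,0,0,1],[0,0,-0.02,0,0,0,1],[0,0,-0.012,0,0,0,1],[0,0,0,0,0,0,1],[0,0,0,0,0,0,1]]' 60
python3 - <<'E'
from h import *
go([.5415,-.257,.16],-9.3)
E
```

```text
t: 10.15
tool_pos: [0.5958, 0.237, 0.1961]
tool_rot: [-3.141, -0.0, 1.301]
wrist_force: [-0.8, 0.3, -2.2]
opening: 0.0306
finger_force: 59.4
t 10.15 pos [0.5958 0.237  0.1961] rotvec deg [-1.000e-02 -0.000e+00  8.381e+01] shift [0.0263 0.4963 0.0361] open 0.0306 F [-0.83  0.29 -2.24] ff 59.38865125179291
```

Holding the lens (2.2 N weight reading, axis about 0.22 m high). Turn, then carry across.

```bash
python3 -m pendant '[[0,0,0,0,0,6.98,1],[0,0,0,0,0,6.98,1],[0,0,0,0,0,6.98,1],[0,0,0,0,0,6.98,1],[0,0,0,0,0,6.98,1],[0,0,0,0,0,6.98,1],[0,0,0,0,0,6.98,1],[0,0,0,0,0,6.98,1],[0,0,0,0,0,6.98,1],[0,0,0,0,0,6.98,1],[0,0,0,0,0,6.98,1],[0,0,0,0,0,6.98,1]]'
python3 -m pendant '[[0.0016,0.031,0,0,0,0,1],[0.0016,0.031,0,0,0,0,1],[0.0016,0.031,0,0,0,0,1],[0.0016,0.031,0,0,0,0,1],[0.0016,0.031,0,0,0,0,1],[0.0016,0.031,0,0,0,0,1],[0.0016,0.031,0,0,0,0,1],[0.0016,0.031,0,0,0,0,1],[0.0016,0.031,0,0,0,0,1],[0.0016,0.031,0,0,0,0,1],[0.0016,0.031,0,0,0,0,1],[0.0016,0.031,0,0,0,0,1],[0.0016,0.031,0,0,0,0,1],[0.0016,0.031,0,0,0,0,1],[0.0016,0.031,0,0,0,0,1],[0.0016,0.031,0,0,0,0,1],[0,0,0,0,0,0,1],[0,0,0,0,0,0,1]]'
python3 - <<'E'
from h import *
go([.5415,-.257,.1],-9.3)
c=snap('wrist','w3'); P=pts(c); t=snap('top','t3'); snap('scene','s3')
cv2.imwrite('pics/c3.png',np.hstack([c['frame'][60:420,60:500],cv2.resize(t['frame'][150:320,380:520],(296,360))]))
E
```

```text
t: 11.35
tool_pos: [0.5953, 0.2369, 0.1948]
tool_rot: [3.14, 0.002, -0.167]
wrist_force: [0.3, -0.6, -2.3]
opening: 0.03
finger_force: 59.3
t: 13.15
tool_pos: [0.5407, -0.2571, 0.1951]
tool_rot: [-3.142, 0.002, -0.164]
wrist_force: [-0.3, 0.1, -2.1]
opening: 0.0304
finger_force: 59.6
t 13.15 pos [ 0.5407 -0.2571  0.1951] rotvec deg [-0.    0.11 -0.07] shift [ 0.0008 -0.0003  0.0951] open 0.0304 F [-0.26  0.12 -2.14] ff 59.57373797893524
```

View pics/c3.png

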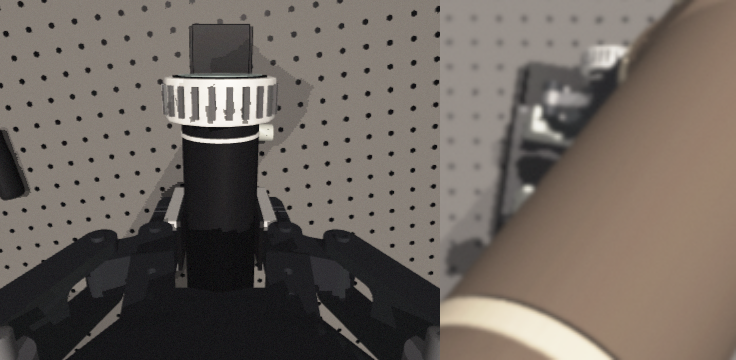

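Wrist view: lens in hand, ring ahead (220,100) toward +x, tube straight, with the rail end visible beyond (220,48); the V-blocks are hidden below. Now measure lens pose in tool axes.

Run:
```python
from h import *
T=np.array([.5407,-.2571,.1951]);R=Rotation.from_euler('xyz',[np.pi,0.002,-.164])
for f in('w3','s3'):
    P=pts(load(f)); Q=R.inv().apply(P.reshape(-1,3)-T)
    k=(Q[:,0]>.015)&(Q[:,0]<.075)&(abs(Q[:,1])<.03)&(Q[:,2]>-.055)&(Q[:,2]<.01)
    if f=='s3': k&=(Q[:,2]>-.06)
    q=Q[k]; print(f,len(q))
    for a in np.arange(.015,.075,.003):
        w=q[(q[:,0]>=a)&(q[:,0]<a+.003)]
        if len(w)>5: print(round(a,3),len(w),'y',np.percentile(w[:,1],[1,99]).round(4),'top z',np.percentile(w[:,2],[1,50]).round(4))
# direct V fit ends from scene: rail free end, front face
P=pts(load('s3')).reshape(-1,3); V=P[(P[:,0]>.46)&(P[:,0]<.62)&(abs(P[:,1]+.257)<.05)]
e=np.array([np.cos(-.164),np.sin(-.164)]); n=np.array([-e[1],e[0]]); o=np.array([.5415,-.257])
W=V[(V[:,2]>.05)&(V[:,2]<.085)]; a=(W[:,:2]-o)@e; b=(W[:,:2]-o)@n; k=(a>.02)&(a<.06)&(abs(b)<.035)
print('front block a',np.percentile(a[k],[1,50,99]).round(4),'b',np.percentile(b[k],[1,99]).round(4),k.sum())
```

```text
w3 12005
0.015 591 y [-0.0239  0.0253] top z [-0.0539 -0.0396]
0.018 506 y [-0.0139  0.0158] top z [-0.0417 -0.039 ]
0.021 513 y [-0.0139  0.0161] top z [-0.0416 -0.0389]
0.024 521 y [-0.0139  0.016 ] top z [-0.0415 -0.0392]
0.027 533 y [-0.014   0.0166] top z [-0.0416 -0.0388]
0.03 558 y [-0.0138  0.016 ] top z [-0.0416 -0.0391]
0.033 564 y [-0.0139  0.016 ] top z [-0.0416 -0.0389]
0.036 567 y [-0.0138  0.0158] top z [-0.0414 -0.0388]
0.039 576 y [-0.0139  0.0162] top z [-0.0416 -0.039 ]
0.042 618 y [-0.0146  0.016 ] top z [-0.0419 -0.0393]
0.045 603 y [-0.0138  0.0157] top z [-0.0416 -0.039 ]
0.048 434 y [-0.0196  0.021 ] top z [-0.0476 -0.0434]
0.051 922 y [-0.0203  0.0216] top z [-0.0483 -0.0447]
0.054 992 y [-0.0204  0.0221] top z [-0.0486 -0.045 ]
0.057 1014 y [-0.0204  0.0219] top z [-0.0485 -0.045 ]
0.06 1057 y [-0.0206  0.0221] top z [-0.0487 -0.0449]
0.063 1083 y [-0.02    0.0211] top z [-0.0477 -0.0437]
0.066 353 y [-0.0159  0.0174] top z [-0.0438 -0.0353]
s3 735
0.015 32 y [-0.0261  0.0196] top z [-0.0532 -0.0375]
0.018 28 y [-0.019  -0.0003] top z [-0.0428 -0.0353]
0.021
[... 202 characters left out ...]
54]
0.033 25 y [-0.0198  0.0048] top z [-0.0421 -0.0368]
0.036 30 y [-0.019   0.0048] top z [-0.0421 -0.0351]
0.039 21 y [-0.0193  0.0007] top z [-0.0422 -0.0383]
0.042 29 y [-0.0197  0.0005] top z [-0.0441 -0.0368]
0.045 6 y [-0.021  -0.0026] top z [-0.0421 -0.0371]
0.048 15 y [-0.0243  0.0049] top z [-0.0476 -0.0381]
0.051 38 y [-0.0266  0.0044] top z [-0.049  -0.0405]
0.054 34 y [-0.0257  0.0053] top z [-0.049  -0.0413]
0.057 44 y [-0.0277  0.0085] top z [-0.0499 -0.0425]
0.06 54 y [-0.0259  0.0141] top z [-0.0484 -0.041 ]
0.063 161 y [-0.0251  0.017 ] top z [-0.0478 -0.0276]
0.066 117 y [-0.0215  0.0123] top z [-0.0479 -0.0287]
front block a [0.0271 0.0431 0.0503] b [-0.027   0.0285] 478
```

```bash
python3 - <<'E'
from h import *
P=pts(load('top0')); print(P[230:239,450:459].reshape(-1,3).max(0), P[234,454])
E
python3 -m pendant '[[0.0005,-0.0001,0.011,0,0,0,1],[0.0004,-0.0001,0.011,0,0,0,1],[0.0005,-0.0001,0.011,0,0,0,1],[0.0004,-0.0001,0.011,0,0,0,1],[0.0005,-0.0001,0.011,0,0,0,1],[0.0004,-0.0001,0.011,0,0,0,1],[0.0005,-0.0001,0.011,0,0,0,1],[0.0004,-0.0002,0.011,0,0,0,1],[0.0005,-0.0002,0.011,0,0,0,1],[0.0004,-0.0002,0.011,0,0,0,1],[0,0,0,0,0,0,1],[0,0,0,0,0,0,1]]'
python3 - <<'E'
from h import *
go([.5465,-.257,.0612],-9.3)
c=snap('wrist','w4'); cv2.imwrite('pics/c4.png',cv2.resize(c['frame'][60:330,140:420],None,fx=2,fy=2))
s=monitor.state();R=Rotation.from_euler('xyz',s['tool_rot']); P=pts(c); Q=R.inv().apply(P.reshape(-1,3)-s['tool_pos'])
zt=s['tool_pos'][2]
B=Q[(Q[:,2]>zt-.083)&(Q[:,2]<zt-.076)&(abs(Q[:,1])<.04)&(Q[:,0]<.06)&(Q[:,0]>.0)&(abs(Q[:,1])>.0165)]
for lo,hi in((-.04,-.016),(.016,.04)):
    b=B[(B[:,1]>lo)&(B[:,1]<hi)]; print('block top',len(b),np.percentile(b,[1,99],axis=0).round(4) if len(b) else '')
k=(Q[:,0]>.015)&(Q[:,0]<.075)&(abs(Q[:,1])<.03)&(Q[:,2]>-.055)&(Q[:,2]<-.03); q=Q[k]
for a in np.arange(.042,.054,.001):
    w=q[(q[:,0]>=a)&(q[:,0]<a+.001)]; print(round(a,3),len(w),np.percentile(w[:,2],1).round(4),np.percentile(w[:,1],[1,99]).round(4))
E
```

```text
[ 0.54857095 -0.00265273  1.04948157] [ 0.53322418 -0.30375888  0.04268761]
t: 14.5
tool_pos: [0.5462, -0.2562, 0.086]
tool_rot: [3.141, 0.0, -0.162]
wrist_force: [0.6, -1.1, -2.2]
opening: 0.0299
finger_force: 59.6
t 14.5 pos [ 0.5462 -0.2562  0.086 ] rotvec deg [0.01 0.02 0.04] shift [0.0005 0.0008 0.0248] open 0.0299 F [ 0.63 -1.09 -2.17] ff 59.58942890167236
block top 290 [[ 0.0226 -0.0236  0.004 ]
 [ 0.0411 -0.0191  0.0069]]
block top 699 [[0.0226 0.0207 0.004 ]
 [0.044  0.0304 0.0069]]
0.042 174 -0.0415 [-0.0137  0.0149]
0.043 209 -0.0413 [-0.0141  0.0154]
0.044 219 -0.0414 [-0.0139  0.0149]
0.045 194 -0.041 [-0.0135  0.0145]
0.046 192 -0.041 [-0.0139  0.0145]
0.047 193 -0.0417 [-0.013   0.0144]
0.048 46 -0.0414 [-0.0087  0.01  ]
0.049 120 -0.0465 [-0.0186  0.0203]
0.05 306 -0.047 [-0.0193  0.0208]
0.051 250 -0.0473 [-0.0185  0.021 ]
0.052 330 -0.048 [-0.0205  0.0218]
0.053 324 -0.0482 [-0.02    0.0216]
```

View pics/c4.png

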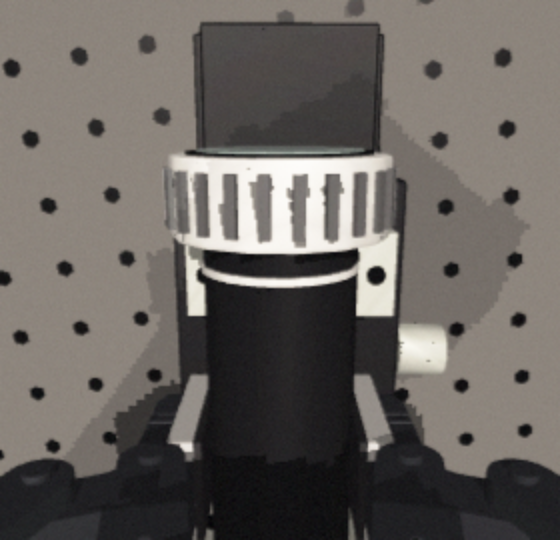

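Wrist crop: ring (280,205) well ahead of the front V-block, whose top shows either side (195,275) and (376,275); the plate screw (422,348) is low at z 0.043. Face at tool x 0.0445, shoulder at 0.049 (4.5 mm clear), lens needs +2.7 mm in tool y. Lower to about 4 mm above the seat.

```bash
python3 -m pendant '[[0,0.0014,0,0,0,0,1],[0,0.0013,0,0,0,0,1],[0,0,0.004,0,0,0,1],[0,0,0.004,0,0,0,1],[0,0,0.004,0,0,0,1],[0,0,0.004,0,0,0,1],[0,0,0.004,0,0,0,1],[0,0,0,0,0,0,1],[0,0,0,0,0,0,1]]'
python3 -m pendant '[[0,0,0.001,0,0,0,1],[0,0,0.001,0,0,0,1],[0,0,0,0,0,0,1],[0,0,0,0,0,0,1]]'
python3 -m pendant '[[0,0,0.001,0,0,0,1],[0,0,0.001,0,0,0,1],[0,0,0,0,0,0,1],[0,0,0,0,0,0,1]]'
```

```text
t: 15.45
tool_pos: [0.5458, -0.2588, 0.066]
tool_rot: [3.142, 0.0, -0.162]
wrist_force: [-0.2, -0.9, -1.2]
opening: 0.0304
finger_force: 59.6
t: 15.85
tool_pos: [0.5459, -0.2587, 0.0642]
tool_rot: [-3.142, -0.0, -0.161]
wrist_force: [0.1, 0.0, -2.4]
opening: 0.0301
finger_force: 59.6
t: 16.25
tool_pos: [0.5458, -0.2587, 0.0621]
tool_rot: [-3.142, 0.0, -0.161]
wrist_force: [1.1, -1.1, -1.5]
opening: 0.0308
finger_force: 59.6
```

```bash
python3 -m pendant '[[0,0,0.0005,0,0,0,1],[0,0,0.0005,0,0,0,1],[0,0,0,0,0,0,1],[0,0,0,0,0,0,1]]'
python3 -m pendant '[[0,0,0.0005,0,0,0,1],[0,0,0.0005,0,0,0,1],[0,0,0,0,0,0,1],[0,0,0,0,0,0,1]]'
```

```text
t: 16.65
tool_pos: [0.5459, -0.2588, 0.0616]
tool_rot: [-3.142, -0.001, -0.162]
wrist_force: [-2.1, -0.0, 5.3]
opening: 0.0304
finger_force: 60.2
t: 17.05
tool_pos: [0.546, -0.2589, 0.0615]
tool_rot: [-3.141, -0.001, -0.162]
wrist_force: [-4.6, 2.4, 14.2]
opening: 0.0309
finger_force: 61.3
```

Seated height reached (0.0615). Ease off to a light load and slide back to the shoulder.

```bash
python3 -m pendant '[[0,0,-0.0013,0,0,0,1],[0,0,0,0,0,0,1],[-0.001,0,0,0,0,0,1],[-0.001,0,0,0,0,0,1],[0,0,0,0,0,0,1],[0,0,0,0,0,0,1]]'
python3 -m pendant '[[-0.0005,0,0,0,0,0,1],[-0.0005,0,0,0,0,0,1],[0,0,0,0,0,0,1],[0,0,0,0,0,0,1]]'
python3 -m pendant '[[-0.0005,0,0,0,0,0,1],[0,0,0,0,0,0,1],[0,0,0,0,0,0,1]]'
```

```text
t: 17.65
tool_pos: [0.5443, -0.2585, 0.0616]
tool_rot: [3.141, -0.001, -0.161]
wrist_force: [3.4, -1.4, 2.2]
opening: 0.0302
finger_force: 60.0
t: 18.05
tool_pos: [0.543, -0.2583, 0.0616]
tool_rot: [3.142, -0.0, -0.161]
wrist_force: [2.3, -1.5, 4.1]
opening: 0.0302
finger_force: 60.0
t: 18.35
tool_pos: [0.5425, -0.2582, 0.0616]
tool_rot: [3.142, -0.0, -0.161]
wrist_force: [3.3, -1.5, 4.1]
opening: 0.0305
finger_force: 60.0
```

```bash
for i in 1 ; do python3 -m pendant '[[-0.0005,0,0,0,0,0,1],[0,0,0,0,0,0,1],[0,0,0,0,0,0,1]]'; done
python3 -m pendant '[[-0.0005,0,0,0,0,0,1],[0,0,0,0,0,0,1],[0,0,0,0,0,0,1]]'
```

```text
t: 18.65
tool_pos: [0.542, -0.2581, 0.0616]
tool_rot: [3.142, -0.0, -0.161]
wrist_force: [3.9, -1.0, 3.7]
opening: 0.0305
finger_force: 60.0
t: 18.95
tool_pos: [0.5415, -0.258, 0.0616]
tool_rot: [3.142, -0.0, -0.161]
wrist_force: [4.6, -1.3, 5.2]
opening: 0.0304
finger_force: 60.1
```

```bash
python3 -m pendant '[[-0.0005,0,0,0,0,0,1],[0,0,0,0,0,0,1],[0,0,0,0,0,0,1]]'
python3 -m pendant '[[-0.0005,0,0,0,0,0,1],[0,0,0,0,0,0,1],[0,0,0,0,0,0,1]]'
```

```text
t: 19.25
tool_pos: [0.541, -0.2579, 0.0616]
tool_rot: [3.142, -0.0, -0.161]
wrist_force: [4.7, -1.1, 4.7]
opening: 0.0303
finger_force: 60.1
t: 19.55
tool_pos: [0.541, -0.258, 0.0616]
tool_rot: [3.141, -0.001, -0.161]
wrist_force: [6.2, -1.5, 3.1]
opening: 0.0304
finger_force: 60.0
```

```bash
python3 -m pendant '[[-0.0005,0,0,0,0,0,1],[0,0,0,0,0,0,1],[0,0,0,0,0,0,1]]'
python3 - <<'E'
from h import *
go([.541,-.258,.0612],-9.3)
c=snap('wrist','w5'); cv2.imwrite('pics/c5.png',cv2.resize(c['frame'][60:330,140:420],None,fx=2,fy=2))
s=monitor.state();R=Rotation.from_euler('xyz',s['tool_rot']); P=pts(c); Q=R.inv().apply(P.reshape(-1,3)-s['tool_pos']); zt=s['tool_pos'][2]
B=Q[(Q[:,2]>zt-.083)&(Q[:,2]<zt-.076)&(abs(Q[:,1])<.04)&(Q[:,0]<.06)&(Q[:,0]>.01)&(abs(Q[:,1])>.018)]
for lo,hi in((-.04,-.016),(.016,.04)):
    b=B[(B[:,1]>lo)&(B[:,1]<hi)]; print('block',len(b),np.percentile(b,[1,99],axis=0).round(4))
q=Q[(Q[:,0]>.015)&(Q[:,0]<.075)&(abs(Q[:,1])<.012)&(Q[:,2]>-.055)&(Q[:,2]<-.03)]
for a in np.arange(.02,.065,.003):
    w=q[(q[:,0]>=a)&(q[:,0]<a+.003)]; print(round(a,3),len(w),(zt-np.percentile(w[:,2],1)).round(4))
E
```

```text
t: 19.85
tool_pos: [0.541, -0.258, 0.0616]
tool_rot: [3.141, -0.002, -0.161]
wrist_force: [7.8, -1.9, 2.3]
opening: 0.0305
finger_force: 60.0
t 19.85 pos [ 0.541  -0.258   0.0616] rotvec deg [ 0.04 -0.11  0.07] shift [0.     0.     0.0004] open 0.0305 F [ 7.81 -1.92  2.3 ] ff 59.960448145866394
block 887 [[ 0.0124 -0.026  -0.0208]
 [ 0.0496 -0.0181 -0.0158]]
block 1087 [[ 0.0123  0.0181 -0.0209]
 [ 0.0494  0.0279 -0.0155]]
0.02 426 0.1032
0.023 427 0.1031
0.026 433 0.1034
0.029 456 0.1032
0.032 460 0.1032
0.035 467 0.1033
0.038 477 0.1032
0.041 481 0.1037
0.044 524 0.1035
0.047 286 0.1079
0.05 575 0.1097
0.053 612 0.1105
0.056 633 0.1102
0.059 644 0.1104
0.062 681 0.1103
```

View pics/c5.png

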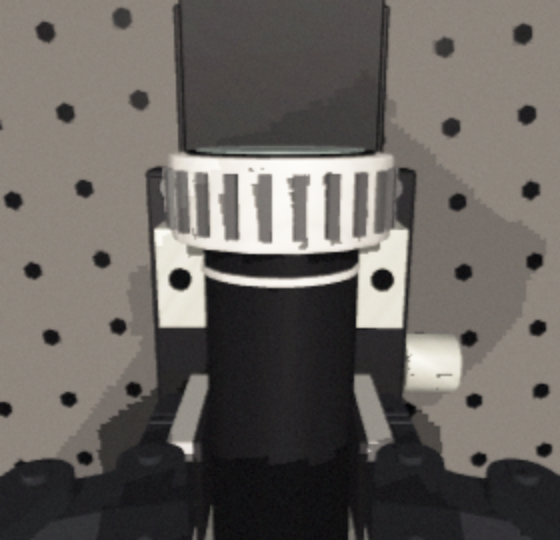

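Shoulder is up against the block face (ring's lower edge (280,245) at the block's end), lens level with top at 0.1032 m, as it should be home. Now press.

```bash
python3 -m pendant '[[0.0003,0,0.0005,0,0,0,1],[0,0,0.0003,0,0,0,1],[0,0,0,0,0,0,1],[0,0,0,0,0,0,1],[0,0,0,0,0,0,1]]'
```

```text
t: 20.4
tool_pos: [0.541, -0.258, 0.0615]
tool_rot: [-3.142, -0.002, -0.161]
wrist_force: [4.2, -0.4, 9.4]
opening: 0.0301
finger_force: 60.8
```

```bash
python3 -m pendant '[[0,0,0,0,0,0,1],[0,0,0,0,0,0,1],[0,0,0,0,0,0,1],[0,0,0,0,0,0,1],[0,0,0,0,0,0,1]]'
python3 -c "
from plant import ticket
print(ticket.sign_off())"
```

```text
t: 20.9
tool_pos: [0.541, -0.2579, 0.0615]
tool_rot: [-3.141, -0.002, -0.161]
wrist_force: [4.9, -0.2, 9.8]
opening: 0.0305
finger_force: 60.8
the job is handed in; nothing more can be done
None
```

I handed the job in at 20.9 s with the lens lying in both V-blocks, ring away from the lamp, shoulder against the front block's end face, and the arm still pressing it down with about 10 N; sign-off gave no verdict, and the first grasp missed (the shut fingers pressed on top of the barrel at about 40 N, as the fingertips sit about 27 mm farther back from the TCP than documented) before a deeper one held.

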